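# Dry-lay a small form in the galley

### The arm

A 6-joint arm with a two-finger parallel gripper is mounted at the origin on a cart in front of the work surface, level with it; the furniture and walls round the work are solid. World frame = base frame: x ahead of the robot, y to its left, z up, the work surface at z = 0. Lengths are in m, angles in degrees, forces in N, time in s.
With the tool pointing down it reaches from about 0.375 to 0.925 m from the base axis. Payload 5.7 kg.
Tool frame: the origin (TCP) lies at the very end of the fingers, on their centre line; the grasp point (between the pads) lies 19 mm behind it (bot.pinch_z is the distance from the TCP to the grasp point, in m); z points along the fingers, y is the line along which they close (so a half turn about z gives the same grasp; the last joint's range is limited). The gripper opens to 85 mm and grips with 20 to 120 N. Pads are 22 mm wide; open, the fingers measure 114 mm over their backs; the gripper's body (76 mm by 85 mm) begins 54 mm behind the grasp point. The pads swing forward as they close: fully open they stand 13 mm farther back than shut.
Start: joints at [69.551, 20.558, 86.54, -0, 72.909, -6.595], TCP at [0.144, 0.583, 0.231] pointing down, gripper open.
Joint ranges: [-170.27, 170.27], [-57.76, 135], [12.27, 136.19], [-55.21, 235.2], [11.17, 155.16], [-170.74, 170.74]. Speed limits (degrees/s): [136.94, 136.94, 180, 180, 180, 180].

### API

Orientations are given as [roll, pitch, yaw] about the fixed x, y, z axes, in that order (R = Rz(yaw) Ry(pitch) Rx(roll)).
In Python, from workcell import bot gives the robot as it stands. The module is installed in compiled form; this text tells all that it offers.
- The arm moves only by the shell command python3 -m crank 'ROWS' [OPENING] [FORCE]. ROWS is JSON, a list of rows, each a list of 2 entries, a list of its own where there are three numbers: the shift along the tool's x, y, z in mm, then the turn about the tool's z in degrees. A call has 1 to 12 rows; each row is the pose to reach, as a shift and turn from the pose commanded when the call began, along the tool's axes at that moment; what a row does not reach only later rows make up. A row lasts 1/8 s, in which the tool goes at most 62.5 mm and 10.7 degrees, less where a joint would pass 70% of its speed; a pose out of reach is approached as far as the arm can. A call with a gripper value outside its range is refused whole. OPENING is the finger opening in mm, from 0 to 85.4, set as the call begins (- or left out, the last holds). The fingers move at their own pace and stop on an object; FORCE is the grip in N (left out, the last holds). Time passes only in rows, so rows that repeat a pose let the fingers close. It gives the time, the measured TCP pose, the force, the opening and the grip force at its end, in the units of the state.
- bot.get_obs(): the state, without advancing time (a new reading comes with each control period).
- bot.capture(name): name is "scene" or "side" or "wrist"; returns a dict with "pixels" (384x512x3 uint8, blue, green, red), "vfov" (degrees; the focal length in pixels is half the picture's height over the tangent of half this angle, whatever the lens; pixels are square), "cx", "cy" (the principal point, pixels), "rvec" (rotation vector, rad) and "tvec" (3), from world to camera coordinates, as OpenCV has them; the wrist camera has in their place "tool_from_camera" (4x4, takes a point from camera to tool coordinates, whose origin is the TCP and whose axes are the flange's). Camera axes: x right, y down, z forward; pixel columns grow to the right and rows downward; lengths in m; the calibration is good to about 2 mm. A picture is of the moment at which its call begins: read the wrist's pose just before it. There is no depth.
- bot.job_done(): hands the job in; it is judged then, once.
The state is a dict: "time_s": time; "joints": joint angles; "joint_vel": joint speeds; "joint_torque": joint torques, N m; "tcp_pos": TCP position; "ee_rot": TCP orientation; "ft_force": force on the tool from outside, world axes, zero at the start; "moment": the same for the moment, N m; "finger_gap": finger opening in m; "gripper_force": force on a finger pad.
Only numpy, scipy, OpenCV 4.12 (cv2) and the standard library are available. Lean on these libraries where they do the work, as an engineer would, in place of code of your own. Each camera call takes 0.05 s, during which the arm holds its last target. There are 200 camera calls.

### The job

Lay out the form dry in the galley, everything lying crosswise (long side square to the long rails) and centred between the two long rails. Start with the broad spacing block halfway between the inside of the closed end and the open end; then set the shorter of the two steel bars midway between the block and the closed end, and the line of type, standing as it stands now, midway between the block and the open end; last of all put the quoin on top of the block, in its middle and lengthwise along it. Leave the longer bar and the loupe where they are.

Things in the scene. Friction and masses are not known exactly. Their poses are not given: they have to be found in the camera images.
- galley_tray: Galley: tray fixed to the bench, black floor, wooden rails on three sides, 200 x 300 mm. Origin: centre of underside. x across; y along it to the closed end, which points away from the robot. Floor 4 mm above the bench, rails 28 mm. Inner faces (mm): long rails x = -86, +86; end rail y = +136. The end nearest the robot has no rail: floor edge y = -150.
- block: Broad spacing block: dark grey cast slab, 58 (x) x 112 (y) x 18 (z) mm, the widest of the loose grey pieces. Lies flat, origin in the centre of its underside, z up, y along its length. About 0.34 kg.
- bar_short: Shorter steel bar: dark flat bar with one small dark round hole near an end, 34 (x) x 85 (y) x 10 (z) mm. Lies flat, origin in the centre of its underside, z up, y along its length. About 0.25 kg.
- bar_long: Longer steel bar: the same kind, 34 (x) x 112 (y) x 10 (z) mm; not part of this form, stays where it is. Origin in the centre of its underside, y along its length.
- type_line: Line of type: silvery thin metal strip with a black upper edge, 12 (x) x 100 (y) x 25 (z) mm, standing on its long narrow edge. Origin in the centre of its underside, z up, y along its length. About 0.1 kg.
- wedge: Quoin: small dark grey block with a round black hole in the top, 24 (x) x 52 (y) x 17 (z) mm. Origin in the centre of its underside, z up, y along its length. About 0.1 kg.
- lens: Loupe: black standing magnifier, 37 mm across and 38 mm high, stands upright among the parts; stays where it is. Origin in the centre of its underside.
There are look-alikes about, which are no part of the job. Of the things that look like the wedge, take the one that is farthest to the robot's right at the start.

How it is judged (in metres and radians):
On the way, in this order (a step that is already met when the one before it is completed fails the run):
1. the spacing block lies crosswise in the middle of the galley, released (y of block in the frame of galley_tray between -0.022 and 0.008 m and x of block in the frame of galley_tray between -0.015 and 0.015 m and z of block in the frame of galley_tray between 0 and 0.008 m and angle between the y axis of block and the x axis of galley_tray, either way round below 0.2 rad and angle between block's own z axis and vertical below 0.12 rad and linear speed of block below 0.02 m/s and angular speed of block below 0.2 rad/s and contact force between the fingers and block below 0.05 N), for 0.2 s.
2. the shorter bar and the line of type lie in their places on either side of the block, released (y of block in the frame of galley_tray between -0.022 and 0.008 m and x of block in the frame of galley_tray between -0.015 and 0.015 m and z of block in the frame of galley_tray between 0 and 0.008 m and angle between the y axis of each of block, bar_short, type_line and the x axis of galley_tray, either way round below 0.2 rad and angle between each of block, bar_short, type_line's own z axis and vertical below 0.12 rad and y of bar_short in the frame of galley_tray between 0.064 and 0.094 m and x of bar_short in the frame of galley_tray between -0.015 and 0.015 m and z of bar_short in the frame of galley_tray between 0 and 0.008 m and y of type_line in the frame of galley_tray between -0.108 and -0.078 m and x of type_line in the frame of galley_tray between -0.015 and 0.015 m and z of type_line in the frame of galley_tray between 0 and 0.008 m and linear speed of each of bar_short, type_line below 0.02 m/s and angular speed of each of bar_short, type_line below 0.2 rad/s and contact force between the fingers and bar_short below 0.05 N and contact force between the fingers and type_line below 0.05 N), for 0.2 s.
3. the quoin lies on top of the block, in its middle (horizontal distance between wedge and block below 0.012 m and angle between the y axis of wedge and the y axis of block, either way round below 0.25 rad and angle between wedge's own z axis and vertical below 0.12 rad and z of wedge in the frame of galley_tray between 0.018 and 0.026 m and linear speed of wedge below 0.02 m/s and angular speed of wedge below 0.2 rad/s), for 0.2 s.
At the end, for the whole second after the job is handed in: In the galley, upright and at rest: block, shorter bar and type centred between the rails (15 mm), crosswise (0.2 rad), at galley y = -7, +79 and -93 mm (15 mm). Quoin flat on the block, within 12 mm of its centre, along it (0.25 rad). All released; loupe and longer bar left alone (20 mm) (all of step 3 and y of block in the frame of galley_tray between -0.022 and 0.008 m and x of block in the frame of galley_tray between -0.015 and 0.015 m and z of block in the frame of galley_tray between 0 and 0.008 m and angle between the y axis of each of block, bar_short, type_line and the x axis of galley_tray, either way round below 0.2 rad and angle between each of block, bar_short, type_line's own z axis and vertical below 0.12 rad and y of bar_short in the frame of galley_tray between 0.064 and 0.094 m and x of bar_short in the frame of galley_tray between -0.015 and 0.015 m and z of bar_short in the frame of galley_tray between 0 and 0.008 m and y of type_line in the frame of galley_tray between -0.108 and -0.078 m and x of type_line in the frame of galley_tray between -0.015 and 0.015 m and z of type_line in the frame of galley_tray between 0 and 0.008 m and linear speed of each of block, bar_short, type_line below 0.02 m/s and angular speed of each of block, bar_short, type_line below 0.2 rad/s); the robot touches nothing.
It fails at once if the longer bar is moved by more than 20 mm (distance of bar_long from where it was at the start of the episode above 0.02 m).
It fails at once if the loupe is moved by more than 20 mm or tipped over (distance of lens from where it was at the start of the episode above 0.02 m or angle between lens's own z axis and vertical above 0.5 rad).
It also fails if it takes over 112 s, if anything falls off the work surface, if the arm or the gripper's body presses on something with over 40 N, if the wrist force passes 120 N, or if a joint passes its speed limit or range.

## Working session

There is one attempt and no reset: what is moved stays moved. The work goes in short steps, Python scripts to look and compute and a shell command to move; the robot and the scene stay as the last step left them, time stands still between calls to the robot, and variables do not carry over. Pictures are saved under pics/ and viewed, at most 14 in all, crops included, and the job is handed in when it is done.

```bash
mkdir -p pics; cat > h.py <<'E'
import numpy as np, cv2
from workcell import bot
from scipy.spatial.transform import Rotation as R
def cam(name):
    o=bot.get_obs(); c=bot.capture(name); 
    f=192/np.tan(np.radians(c['vfov'])/2)
    K=np.array([[f,0,c['cx']],[0,f,c['cy']],[0,0,1.]])
    if 'rvec' in c:
        Rm=cv2.Rodrigues(np.array(c['rvec'],float))[0]; t=np.array(c['tvec'],float).ravel()
        Rwc=Rm.T; p=-Rm.T@t
    else:
        T=np.array(c['tool_from_camera']); Rt=R.from_euler('xyz',o['ee_rot'],degrees=True).as_matrix()
        Rwc=Rt@T[:3,:3]; p=Rt@T[:3,3]+np.array(o['tcp_pos'])
    return c['pixels'],K,Rwc,p
def save(name,fn):
    im,K,Rw,p=cam(name); cv2.imwrite('pics/'+fn+'.png',im); np.savez('pics/'+fn+'.npz',K=K,R=Rw,p=p); return im
def w(fn,u,v,z):
    d=np.load('pics/'+fn+'.npz'); r=d['R']@np.linalg.solve(d['K'],[u,v,1.]); s=(z-d['p'][2])/r[2]; return d['p']+s*r
def px(fn,P):
    d=np.load('pics/'+fn+'.npz'); q=d['K']@(d['R'].T@(np.array(P)-d['p'])); return q[:2]/q[2]
E
python3 - <<'E'
from h import *
print(bot.get_obs())
ims=[save(n,n+'0') for n in('scene','side','wrist')]
for n in('scene','side','wrist'): print(n,np.load(f'pics/{n}0.npz')['p'])
cv2.imwrite('pics/s0big.png',cv2.resize(ims[0],(800,600),interpolation=cv2.INTER_CUBIC))
E
```

```text
{'time_s': 0.0, 'joints': array([ 6.95515429e+01,  2.06002023e+01,  8.65992002e+01,  1.03285184e-03,
        7.29079361e+01, -6.59502862e+00]), 'joint_vel': array([ 0.12489377, -0.01665832, -0.01086656, -0.02290631,  0.07066003,
        0.07131263]), 'joint_torque': array([ 8.78960363e-04, -5.27632785e+01, -2.78615785e+01, -4.48604430e-05,
        1.33689278e-02, -8.98976936e-06]), 'tcp_pos': array([0.14342874, 0.58190572, 0.23042861]), 'ee_rot': array([-1.79893485e+02, -1.33080746e-02,  1.66146255e+02]), 'ft_force': array([ 0.23082514,  0.10971212, -0.52052135]), 'moment': array([ 0.01663665, -0.01136488,  0.02670826]), 'gripper_force': 0.0, 'finger_gap': 0.08527899712774334}
scene [-0.14083897 -0.19234227  1.04183992]
side [0.32586255 0.84936365 0.59984026]
wrist [0.06436272 0.60162256 0.37348178]
```

View pics/s0big.png

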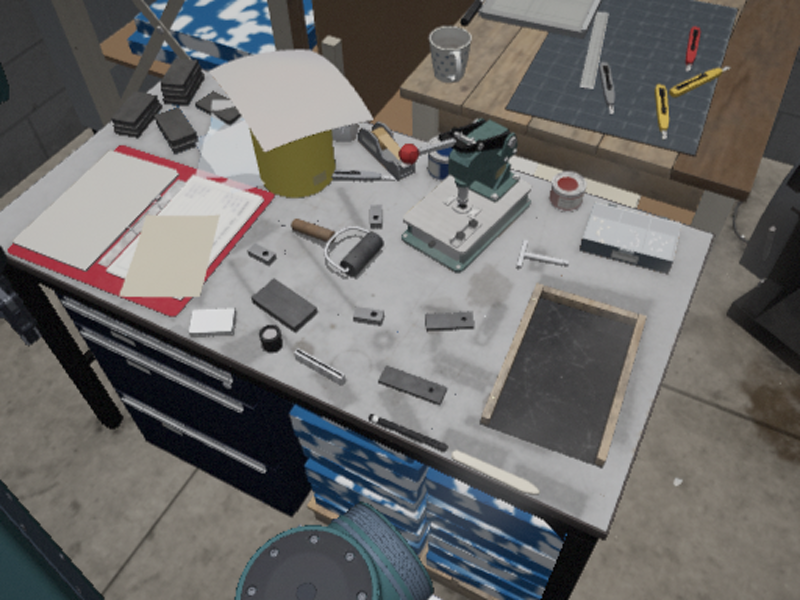

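View pics/side0.png

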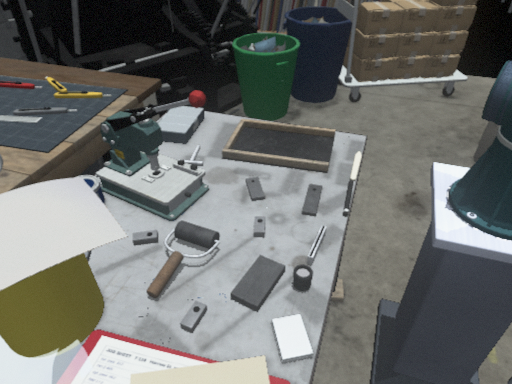

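The scene picture (800x600) shows the block at (284,304), loupe (271,338), type line (320,366), short bar (450,321), long bar (412,385), quoin look-alikes at (262,254), (369,316), (376,216), and the galley at right.

```bash
python3 - <<'E'
from h import *
im=cv2.imread('pics/scene0.png')
cv2.imwrite('pics/s0a.png',cv2.resize(im[170:262,150:310],None,fx=5,fy=5,interpolation=cv2.INTER_CUBIC))
cv2.imwrite('pics/s0b.png',cv2.resize(im[175:305,260:420],None,fx=4.6,fy=4.6,interpolation=cv2.INTER_CUBIC))
for n,u,v,z in [('block',284,304,.018),('lens',271,338,.019),('type',320,366,.02),('bs',450,321,.01),('bl',412,385,.01),('w1',262,254,.017),('w2',369,316,.017),('w3',376,216,.017),('g1',483,418,.028),('g2',603,463,.028),('g3',644,317,.028),('g4',540,288,.028)]:
    print(n,w('scene0',u*.64,v*.64,z).round(3))
E
```

```text
block [0.474 0.398 0.018]
lens [0.4   0.376 0.019]
type [0.389 0.269 0.02 ]
bs [0.58  0.118 0.01 ]
bl [0.431 0.117 0.01 ]
w1 [0.558 0.505 0.017]
w2 [0.52  0.249 0.017]
w3 [0.745 0.36  0.017]
g1 [ 0.418 -0.016  0.028]
g2 [ 0.43  -0.208  0.028]
g3 [ 0.728 -0.184  0.028]
g4 [0.708 0.001 0.028]
```

View pics/s0a.png

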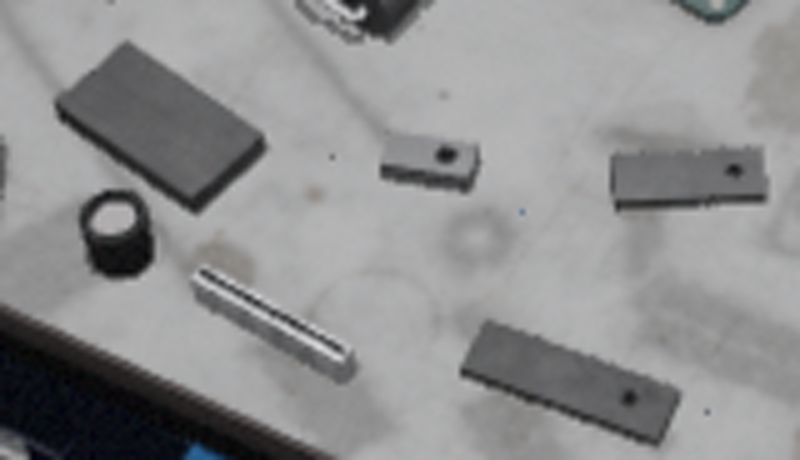

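View pics/s0b.png

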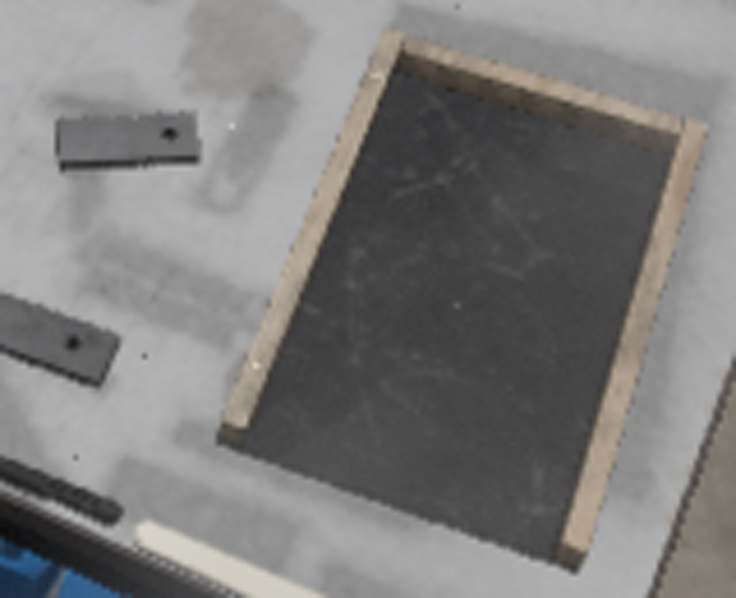

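The crops show clear top-face corners of all parts; the middle quoin (430,160 in crop A) is the rightmost one.

```bash
cat > fit.py <<'E'
from h import *
from scipy.optimize import least_squares
def fit(fn,pts,corners,z,g):
    def f(q):
        c,s=np.cos(q[2]),np.sin(q[2])
        return np.concatenate([px(fn,[q[0]+c*a-s*b,q[1]+s*a+c*b,z])-p for (a,b),p in zip(corners,pts)])
    r=least_squares(f,g); return r.x,np.sqrt(np.mean(r.fun**2))
def rect(hx,hy): return [(-hx,-hy),(-hx,hy),(hx,hy),(hx,-hy)]
def orient(pts,fn,z,hx,hy):
    # any corner order round the rectangle; y axis along hy
    best=None
    P=[w(fn,*p,z) for p in pts]; m=np.mean(P,0)
    for rev in (0,1):
      for k in range(2):
        q=pts[::-1] if rev else pts; q=q[k:]+q[:k]
        for a in (0,1.57,3.14,-1.57):
          x,e=fit(fn,q,rect(hx,hy),z,[m[0],m[1],a])
          if best is None or e<best[1]: best=(x,e)
    x,e=best
    return x[0].round(4),x[1].round(4),((np.degrees(x[2])+90)%180-90).round(1),e.round(2)
E
cat > a.py <<'E'
from fit import *
A=lambda l:[((u+.5)/5-.5+150,(v+.5)/5-.5+170) for u,v in l]
B=lambda l:[((u+.5)/4.6-.5+260,(v+.5)/4.6-.5+175) for u,v in l]
for n,p,z,hx,hy in [('block',A([(125,42),(265,143),(196,204),(57,101)]),.018,.029,.056),
 ('bs',A([(612,152),(765,147),(767,192),(614,203)]),.01,.017,.0425),
 ('bl',A([(487,320),(680,395),(660,437),(460,368)]),.01,.017,.056),
 ('wedge',A([(385,133),(478,145),(474,183),(382,170)]),.017,.012,.026),
 ('type',A([(203,267),(355,347),(343,362),(192,282)]),.025,.006,.05),
 ('tray',B([(387,31),(707,126),(588,548),(220,428)]),.028,.1,.15)]:
    print(n,orient(p,'scene0',z,hx,hy))
E
python3 a.py
```

```text
block (np.float64(0.4761), np.float64(0.4002), np.float64(-12.4), np.float64(0.53))
bs (np.float64(0.5834), np.float64(0.1214), np.float64(30.1), np.float64(0.32))
bl (np.float64(0.4341), np.float64(0.1183), np.float64(3.8), np.float64(0.59))
wedge (np.float64(0.523), np.float64(0.2524), np.float64(19.3), np.float64(0.44))
type (np.float64(0.3905), np.float64(0.2715), np.float64(-4.1), np.float64(0.33))
tray (np.float64(0.5761), np.float64(-0.099), np.float64(-85.4), np.float64(0.78))
```

```bash
cat > go.py <<'E'
import sys
from h import *
o=bot.get_obs(); x,y,z,yaw=map(float,sys.argv[1:5])
Rt=R.from_euler('xyz',o['ee_rot'],degrees=True)
d=Rt.inv().apply(np.array([x,y,z])-o['tcp_pos'])*1000
t=-((yaw-o['ee_rot'][2]+180)%360-180)
print('t',round(o['time_s'],2),'shift',d.round(1),'turn',round(t,1),'dist',np.linalg.norm(d).round())
E
python3 go.py .477 .406 .15 77.6
```

```text
t 0.15 shift [-366.   -90.9   80.7] turn 88.5 dist 386.0
```

```bash
python3 -m crank '[[[-60,-15,13],10],[[-120,-30,26],20],[[-180,-45,40],30],[[-240,-60,53],40],[[-300,-75,66],50],[[-366,-91,81],60],[[-366,-91,81],70],[[-366,-91,81],80],[[-366,-91,81],88.5],[[-366,-91,81],88.5],[[-366,-91,81],88.5]]' 75 60; python3 -c "
from h import *
save('wrist','w1')"; python3 go.py .477 .406 .004 77.6
```

```text
time_s: 1.52
tcp_pos: [0.4771, 0.4065, 0.1501]
ee_rot: [-180.0, 0.0, 77.8]
ft_force: [-0.6, 0.2, -0.7]
finger_gap: 0.0751
gripper_force: 0.0
t 1.57 shift [ -0.5   0.  146.2] turn 0.2 dist 146.0
```

View pics/w1.png

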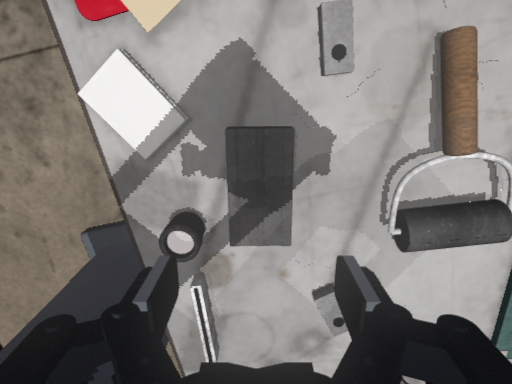

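The wrist view shows the block's top at (226,127)-(292,246), nearly square to the tool, the loupe at (182,238) clear of the left finger's path.

```bash
python3 -c "
from fit import *
print(orient([(226,127),(294,127),(292,246),(229,246)],'w1',.018,.029,.056), px('w1',[.477,.4065,.018]), w('w1',181,240,.038))"
```

```text
(np.float64(0.48), np.float64(0.4031), np.float64(-11.8), np.float64(0.65)) [256.23430238 187.31706665] [0.40322913 0.37901214 0.038     ]
```

```bash
python3 go.py .4812 .409 .004 78.1; python3 -m crank '[[[2,3,40],0],[[3,3,80],0],[[3,3,115],0],[[3,3,135],0],[[3,3,146],0],[[3,3,146],0]]' 75 60;  python3 -m crank '[[[0,0,0],0],[[0,0,0],0],[[0,0,0],0],[[0,0,0],0],[[0,0,0],0],[[0,0,0],0]]' 50 60
```

```text
t 1.57 shift [  3.3   3.5 146.2] turn -0.3 dist 146.0
time_s: 2.33
tcp_pos: [0.4805, 0.4087, 0.0038]
ee_rot: [-180.0, 0.0, 77.7]
ft_force: [-0.5, 1.2, 0.8]
finger_gap: 0.0748
gripper_force: 0.0
time_s: 3.08
tcp_pos: [0.4816, 0.4094, 0.0058]
ee_rot: [179.9, -0.1, 77.7]
ft_force: [-0.8, -0.5, 5.7]
finger_gap: 0.0567
gripper_force: 65.0
```

```bash
python3 -m crank '[[[0,0,-25],0],[[0,0,-65],0],[[0,0,-105],0],[[0,0,-125],0],[[0,0,-125],0]]' - 80; python3 go.py .569 -.094 .13 94.6
```

```text
time_s: 3.7
tcp_pos: [0.4818, 0.4095, 0.1312]
ee_rot: [179.8, -0.2, 77.7]
ft_force: [0.3, -0.4, -4.2]
finger_gap: 0.0559
gripper_force: 88.4
t 3.7 shift [-4.732e+02  1.928e+02  4.000e-01] turn -16.9 dist 511.0
```

```bash
python3 -m crank '[[[-23,9,0],0],[[-68,27,0],-2],[[-118,47,0],-4],[[-168,68,0],-6],[[-218,88,0],-8],[[-268,109,0],-10],[[-318,129,0],-12],[[-368,150,0],-14],[[-410,168,0],-15],[[-445,182,0],-16],[[-473,193,0],-17],[[-473,193,0],-17]]'; python3 -m crank '[[[0,0,0],0],[[0,0,0],0]]'; python3 -c "
from h import *
save('wrist','w2')"; python3 go.py .569 -.094 .13 94.6
```

```text
time_s: 5.2
tcp_pos: [0.5669, -0.0973, 0.1278]
ee_rot: [-179.9, 0.0, 94.5]
ft_force: [0.5, 0.2, -3.6]
finger_gap: 0.0563
gripper_force: 88.3
time_s: 5.45
tcp_pos: [0.5671, -0.0936, 0.1287]
ee_rot: [-179.9, -0.0, 94.7]
ft_force: [0.3, 1.2, -2.6]
finger_gap: 0.0561
gripper_force: 88.3
t 5.5 shift [-0.5  1.5 -1.1] turn 0.1 dist 2.0
```

View pics/w2.png

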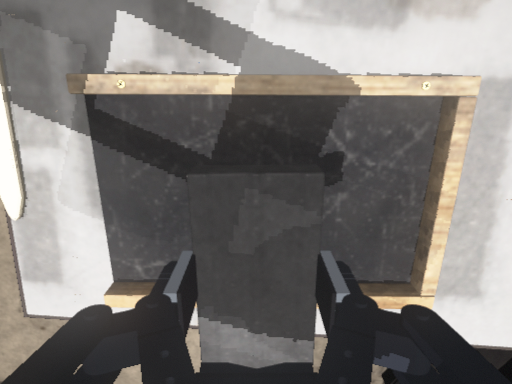

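The wrist view shows the tray rails: outer top corners about (68,75), (480,77), (434,306), (106,308).

```bash
python3 -c "
from fit import *
print(orient([(68,75),(480,77),(434,306),(106,308)],'w2',.028,.1,.15))
print(np.load('pics/w2.npz')['p'])
for c in rect(.1,.15):
  pass
print([w('w2',*p,.028).round(4) for p in [(68,75),(480,77),(434,306),(106,308)]])
print('block far edge', [w('w2',*p,.135).round(4) for p in [(188,174),(323,172)]])
# floor inner corners
print('floor inner top',[w('w2',*p,.028).round(4) for p in [(85,95),(442,97)]])"
```

```text
(np.float64(0.5798), np.float64(-0.0998), np.float64(-85.4), np.float64(2.88))
[ 0.56050486 -0.01268519  0.27173307]
[array([ 0.4254, -0.012 ,  0.028 ]), array([0.7185, 0.0105, 0.028 ]), array([ 0.7357, -0.1828,  0.028 ]), array([ 0.4391, -0.2095,  0.028 ])]
block far edge [array([ 0.5332, -0.0492,  0.135 ]), array([ 0.5923, -0.0435,  0.135 ])]
floor inner top [array([ 0.4363, -0.0248,  0.028 ]), array([ 0.6951, -0.005 ,  0.028 ])]
```

```bash
python3 go.py .5714 -.0926 .010 94.6
```

```text
t 5.5 shift [  0.6   4.2 118.9] turn 0.1 dist 119.0
```

```bash
python3 -m crank '[[[1,4,25],0],[[1,4,60],0],[[1,4,90],0],[[1,4,107],0],[[1,4,113],0],[[1,4,116],0],[[1,4,118],0],[[1,4,118],0]]'
```

```text
time_s: 6.5
tcp_pos: [0.5725, -0.0934, 0.0119]
ee_rot: [179.9, 0.0, 94.6]
ft_force: [0.5, -1.1, -2.8]
finger_gap: 0.056
gripper_force: 88.3
```

```bash
python3 -m crank '[[[0,0,1],0],[[0,0,2],0],[[0,0,2],0]]'
```

```text
time_s: 6.88
tcp_pos: [0.5723, -0.0933, 0.01]
ee_rot: [180.0, 0.0, 94.6]
ft_force: [-1.0, 0.3, 4.7]
finger_gap: 0.0562
gripper_force: 89.1
```

```bash
python3 -m crank '[[[0,0,0],0],[[0,0,0],0],[[0,0,0],0],[[0,0,0],0],[[0,0,-20],0],[[0,0,-60],0],[[0,0,-100],0],[[0,0,-140],0],[[0,0,-140],0]]' 76; python3 go.py .587 .123 .15 120;  python3 -c "
from h import *
save('wrist','w3')"
```

```text
time_s: 8.0
tcp_pos: [0.5746, -0.0939, 0.1527]
ee_rot: [179.6, 0.1, 94.6]
ft_force: [0.3, -0.3, -0.1]
finger_gap: 0.0759
gripper_force: 0.0
t 8.0 shift [215.2  29.9   2.4] turn -25.4 dist 217.0
```

View pics/w3.png

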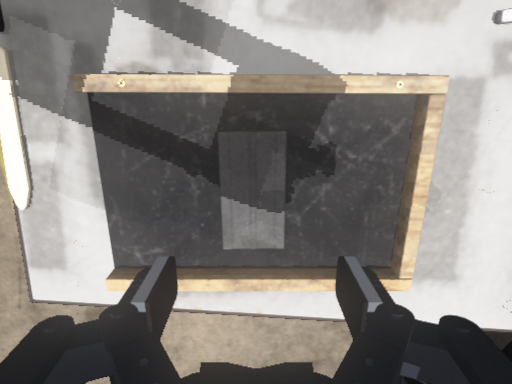

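The block lies at (219,131)-(284,249) in the tray; rails' outer top corners (74,76), (448,76), (411,291), (107,291).

```bash
python3 -c "
from fit import *
t=orient([(74,76),(448,76),(411,291),(107,291)],'w3',.028,.1,.15)
b=orient([(219,131),(286,131),(284,249),(222,249)],'w3',.022,.029,.056)
print(t,b)
a=np.radians(t[2]);d=np.array(b[:2])-t[:2]
print('block in tray',d@[np.cos(a),np.sin(a)],d@[-np.sin(a),np.cos(a)])"
python3 -m crank '[[[45,6,0],-9],[[95,13,0],-17],[[150,21,0],-25.4],[[190,27,2],-25.4],[[215,30,2],-25.4],[[215,30,2],-25.4],[[215,30,2],-25.4]]' 60;  python3 -c "
from h import *
save('wrist','w4')"
```

```text
(np.float64(0.5796), np.float64(-0.1002), np.float64(-85.5), np.float64(2.65)) (np.float64(0.5727), np.float64(-0.1), np.float64(4.6), np.float64(0.66))
block in tray -0.0007407512272687494 -0.006863037783613032
time_s: 8.93
tcp_pos: [0.5837, 0.1229, 0.1461]
ee_rot: [-179.9, -0.0, 120.1]
ft_force: [-0.1, -0.6, -0.2]
finger_gap: 0.0597
gripper_force: 0.0
```

View pics/w4.png

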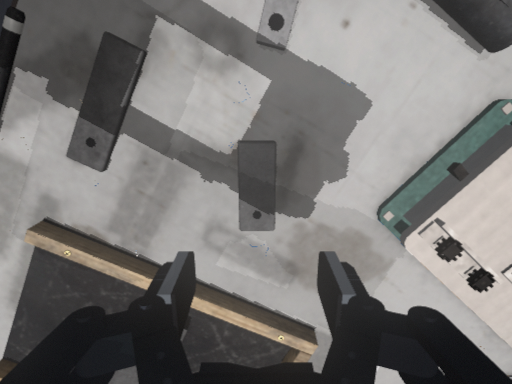

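The short bar is at (238,141)-(274,230) with its hole at (257,214), square to the tool; the quoin is partly seen at (276,20).

```bash
python3 -c "
from fit import *
b=orient([(238,141),(275,141),(274,230),(239,230)],'w4',.01,.017,.0425)
print(b)
import os; os.system(f'python3 go.py {b[0]} {b[1]} .006 {b[2]+90}')"
```

```text
t 8.97 shift [-8.000e-01 -1.000e-01  1.404e+02] turn -0.1 dist 140.0
(np.float64(0.584), np.float64(0.1217), np.float64(30.1), np.float64(0.6))
```

```bash
python3 -m crank '[[[-1,0,35],0],[[-1,0,75],0],[[-1,0,110],0],[[-1,0,128],0],[[-1,0,136],0],[[-1,0,141],0],[[-1,0,141],0]]' 60; python3 go.py .584 .1217 .005 120.1
```

```text
time_s: 9.85
tcp_pos: [0.5856, 0.1226, 0.0069]
ee_rot: [179.9, 0.0, 120.0]
ft_force: [0.1, 0.4, -0.2]
finger_gap: 0.06
gripper_force: 0.0
t 9.85 shift [ 0.  -1.9  1.9] turn -0.1 dist 3.0
```

```bash
python3 -m crank '[[[0,-2,2],0],[[0,-2,2],0]]' 60;python3 -m crank '[[[0,0,0],0],[[0,0,0],0],[[0,0,0],0],[[0,0,0],0],[[0,0,0],0],[[0,0,0],0],[[0,0,0],0]]' 25 80; python3 -m crank '[[[0,0,-20],0],[[0,0,-60],0],[[0,0,-100],0],[[0,0,-120],0],[[0,0,-120],0]]'; python3 go.py .656 -.0937 .125 94.6
```

```text
time_s: 10.1
tcp_pos: [0.5833, 0.1216, 0.0047]
ee_rot: [180.0, 0.0, 120.1]
ft_force: [0.8, 0.0, 0.2]
finger_gap: 0.0602
gripper_force: 0.0
time_s: 10.98
tcp_pos: [0.5837, 0.1217, 0.0051]
ee_rot: [180.0, 0.0, 120.1]
ft_force: [-1.9, 0.5, 7.0]
finger_gap: 0.0309
gripper_force: 78.7
time_s: 11.6
tcp_pos: [0.5843, 0.1218, 0.1257]
ee_rot: [179.8, 0.1, 120.1]
ft_force: [0.5, -0.3, -3.0]
finger_gap: 0.0305
gripper_force: 80.0
t 11.6 shift [-222.4  -45.9    0.9] turn 25.5 dist 227.0
```

```bash
python3 -m crank '[[[-20,-4,0],4],[[-60,-12,0],9],[[-100,-20,0],15],[[-140,-28,0],20],[[-180,-36,0],25.5],[[-210,-42,0],25.5],[[-223,-45,0],25.5],[[-223,-45,0],25.5],[[-223,-45,0],25.5]]';  python3 go.py .6575 -.0937 .010 94.6
```

```text
time_s: 12.72
tcp_pos: [0.6551, -0.0928, 0.1237]
ee_rot: [-179.9, -0.1, 94.6]
ft_force: [0.1, 1.2, -2.5]
finger_gap: 0.0307
gripper_force: 80.0
t 12.72 shift [ -1.2   2.5 113.7] turn -0.0 dist 114.0
```

```bash
python3 -m crank '[[[-1,1,25],0],[[-1,1,60],0],[[-1,1,90],0],[[-1,1,105],0],[[-1,1,112],0],[[-1,1,114],0],[[-1,1,115],0],[[-1,1,115],0]]'; python3 go.py .6575 -.0937 .009 94.6
```

```text
time_s: 13.72
tcp_pos: [0.6577, -0.095, 0.0101]
ee_rot: [179.9, 0.0, 94.5]
ft_force: [-1.0, -0.4, -2.6]
finger_gap: 0.0307
gripper_force: 79.9
t 13.72 shift [ 1.4 -0.1  1.1] turn -0.1 dist 2.0
```

```bash
python3 -m crank '[[[1,0,1],0],[[1,0,2],0],[[1,0,2],0]]'; python3 -m crank '[[[0,0,0],0],[[0,0,0],0],[[0,0,0],0],[[0,0,0],0],[[0,0,-20],0],[[0,0,-60],0],[[0,0,-100],0],[[0,0,-140],0],[[0,0,-140],0]]' 50; python3 go.py .393 .274 .15 86
```

```text
time_s: 14.1
tcp_pos: [0.6576, -0.0943, 0.0092]
ee_rot: [179.9, 0.1, 94.5]
ft_force: [-3.2, -0.4, 9.3]
finger_gap: 0.031
gripper_force: 81.5
time_s: 15.22
tcp_pos: [0.6601, -0.0946, 0.1529]
ee_rot: [179.5, 0.2, 94.5]
ft_force: [0.1, -0.0, 0.5]
finger_gap: 0.0502
gripper_force: 0.0
t 15.22 shift [ 3.886e+02 -2.371e+02 -3.000e-01] turn 8.5 dist 455.0
```

```bash
python3 -m crank '[[[45,-27,0],2],[[95,-58,0],4],[[145,-88,0],6],[[195,-119,0],8.5],[[245,-150,0],8.5],[[295,-180,0],8.5],[[340,-208,0],8.5],[[375,-229,0],8.5],[[389,-237,0],8.5],[[389,-237,0],8.5],[[389,-237,0],8.5]]' 40;  python3 -c "
from h import *
save('wrist','w5')"
```

```text
time_s: 16.6
tcp_pos: [0.3908, 0.2744, 0.1473]
ee_rot: [180.0, 0.0, 86.0]
ft_force: [-0.1, 0.2, -0.6]
finger_gap: 0.04
gripper_force: 0.0
```

View pics/w5.png

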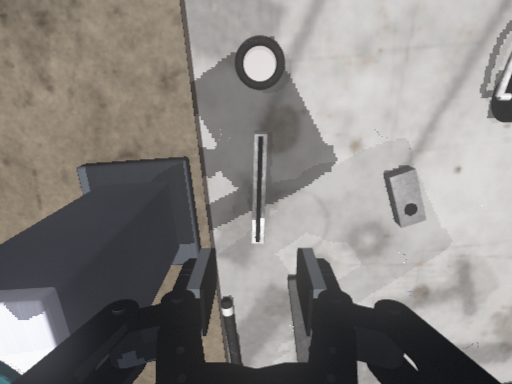

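The type stands at (254,133)-(264,243), loupe beyond at (260,62), quoin at (405,197).

```bash
python3 -c "
from fit import *
b=orient([(254,133),(267,133),(264,243),(252,243)],'w5',.025,.006,.05)
print(b, orient([(391,174),(414,167),(426,219),(402,226)],'w5',.017,.012,.026),flush=True)
import os; os.system(f'python3 go.py {b[0]} {b[1]} .006 {b[2]+90}')"
```

```text
(np.float64(0.3932), np.float64(0.2736), np.float64(-5.1), np.float64(0.5)) (np.float64(0.5269), np.float64(0.256), np.float64(15.5), np.float64(1.26))
t 16.65 shift [ -0.4   2.3 141.3] turn 1.1 dist 141.0
```

```bash
python3 -m crank '[[[0,1,35],1],[[0,1,75],1],[[0,1,110],1],[[0,1,128],1],[[0,1,136],1],[[0,1,141],1],[[0,1,141],1]]'; python3 -m crank '[[[0,0,0],0],[[0,0,0],0],[[0,0,0],0],[[0,0,0],0],[[0,0,0],0],[[0,0,0],0]]' 4 40; python3 -m crank '[[[0,0,-20],0],[[0,0,-60],0],[[0,0,-100],0],[[0,0,-120],0],[[0,0,-120],0]]'; python3 go.py .4863 -.1072 .125 94.6
```

```text
time_s: 17.52
tcp_pos: [0.3914, 0.275, 0.0066]
ee_rot: [180.0, -0.0, 85.0]
ft_force: [0.8, -0.5, 0.3]
finger_gap: 0.0401
gripper_force: 0.0
time_s: 18.27
tcp_pos: [0.3915, 0.2754, 0.007]
ee_rot: [179.9, -0.0, 85.1]
ft_force: [-0.8, -0.7, 6.0]
finger_gap: 0.0099
gripper_force: 40.3
time_s: 18.9
tcp_pos: [0.3919, 0.2757, 0.1278]
ee_rot: [179.8, -0.1, 85.1]
ft_force: [0.3, -0.4, -0.1]
finger_gap: 0.01
gripper_force: 39.5
t 18.9 shift [-373.4  127.     2.5] turn -9.5 dist 394.0
```

```bash
python3 -m crank '[[[-20,7,0],0],[[-60,20,0],-2],[[-105,36,0],-4],[[-150,51,0],-6],[[-195,66,0],-8],[[-240,82,0],-9.5],[[-285,97,0],-9.5],[[-325,110,0],-9.5],[[-358,122,0],-9.5],[[-373,127,0],-9.5],[[-373,127,0],-9.5],[[-373,127,0],-9.5]]';  python3 go.py .4866 -.106 .011 94.6
```

```text
time_s: 20.4
tcp_pos: [0.4842, -0.1062, 0.1258]
ee_rot: [-179.9, -0.1, 94.6]
ft_force: [-0.1, 0.3, -0.9]
finger_gap: 0.0099
gripper_force: 39.5
t 20.4 shift [ -0.2   2.6 114.8] turn -0.0 dist 115.0
```

```bash
python3 -m crank '[[[0,1,25],0],[[0,1,60],0],[[0,1,90],0],[[0,1,105],0],[[0,1,112],0],[[0,1,114],0],[[0,1,115],0],[[0,1,115],0]]'; python3 -m crank '[[[0,0,1],0],[[0,0,2],0],[[0,0,2],0]]'; python3 go.py .4866 -.106 .011 94.6
```

```text
time_s: 21.4
tcp_pos: [0.4867, -0.1077, 0.0119]
ee_rot: [179.9, 0.0, 94.5]
ft_force: [-0.8, -0.4, -0.4]
finger_gap: 0.0101
gripper_force: 39.5
time_s: 21.78
tcp_pos: [0.4867, -0.1077, 0.011]
ee_rot: [179.9, 0.0, 94.5]
ft_force: [-2.7, 1.1, 18.5]
finger_gap: 0.01
gripper_force: 42.1
t 21.77 shift [ 1.7  0.  -0. ] turn -0.1 dist 2.0
```

```bash
python3 -m crank '[[[0,0,-1],0],[[0,0,-1],0]]'; python3 -m crank '[[[0,0,0],0],[[0,0,0],0],[[0,0,0],0],[[0,0,0],0],[[0,0,-20],0],[[0,0,-60],0],[[0,0,-100],0],[[0,0,-140],0],[[0,0,-140],0],[[0,0,-140],0]]' 38; python3 -c "
from h import *
save('wrist','w6')"; python3 go.py .527 .255 .15 107
```

```text
time_s: 22.02
tcp_pos: [0.4866, -0.1076, 0.011]
ee_rot: [179.9, 0.0, 94.5]
ft_force: [-2.0, 0.7, 9.2]
finger_gap: 0.0101
gripper_force: 40.9
time_s: 23.28
tcp_pos: [0.4857, -0.1072, 0.1499]
ee_rot: [-180.0, -0.0, 94.5]
ft_force: [-0.5, 0.4, -1.0]
finger_gap: 0.0376
gripper_force: 0.0
t 23.32 shift [357.6  70.3  -0.6] turn -12.5 dist 364.0
```

View pics/w6.png

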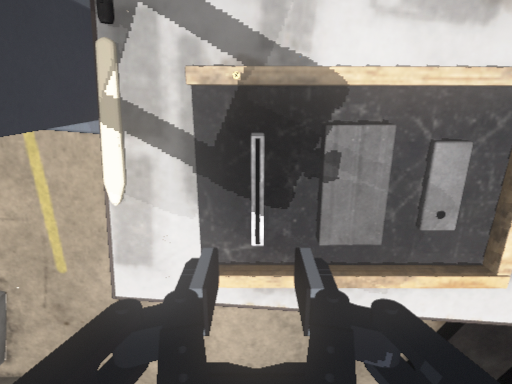

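Type stands upright at (257,190), block at (356,184), short bar at (446,186), possibly a few degrees turned; I check numerically.

```bash
python3 -c "
from fit import *
t=(.579,-.1,-85.4);a=np.radians(t[2])
for n,p,z,hx,hy in [('type',[(251,133),(264,133),(263,245),(252,245)],.029,.006,.05),('block',[(326,124),(395,125),(383,245),(319,243)],.022,.029,.056),('bar',[(433,140),(472,142),(457,231),(420,229)],.014,.017,.0425)]:
  b=orient(p,'w6',z,hx,hy); d=np.array(b[:2])-t[:2]
  print(n,b,(d@[np.cos(a),np.sin(a)]).round(4),(d@[-np.sin(a),np.cos(a)]).round(4))"
python3 -m crank '[[[45,9,0],-4],[[95,19,0],-8],[[145,29,0],-12.5],[[195,38,0],-12.5],[[245,48,0],-12.5],[[295,58,0],-12.5],[[335,66,0],-12.5],[[358,70,0],-12.5],[[358,70,0],-12.5],[[358,70,0],-12.5]]' 48;  python3 -c "
from h import *
im=save('wrist','w7')
cv2.imwrite('pics/w7c.png',cv2.resize(im[100:270,150:360],None,fx=3,fy=3,interpolation=cv2.INTER_CUBIC))"
```

```text
type (np.float64(0.4867), np.float64(-0.1081), np.float64(4.6), np.float64(0.83)) 0.0007 -0.0927
block (np.float64(0.5729), np.float64(-0.0998), np.float64(5.4), np.float64(1.41)) -0.0007 -0.0061
bar (np.float64(0.657), np.float64(-0.095), np.float64(6.0), np.float64(1.18)) 0.0013 0.0781
time_s: 24.58
tcp_pos: [0.527, 0.2537, 0.1496]
ee_rot: [-179.9, 0.0, 107.0]
ft_force: [0.4, 0.0, 0.7]
finger_gap: 0.0481
gripper_force: 0.0
```

View pics/w7c.png

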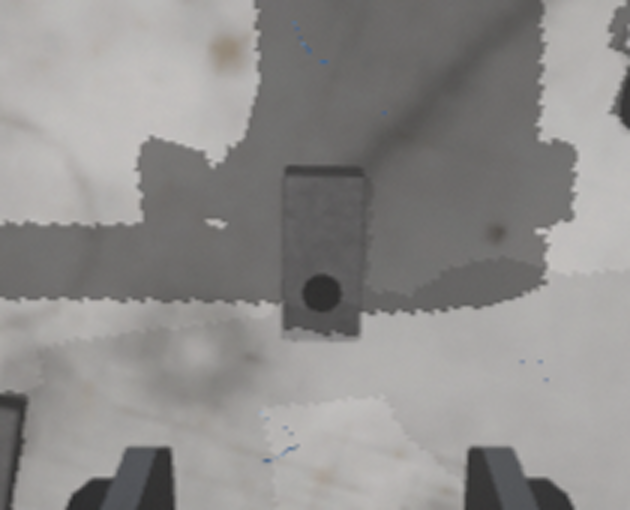

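The quoin's top face is at about (284,176)-(359,336) in the crop, hole at (322,293), within a few degrees of square.

```bash
python3 -c "
from fit import *
for l in ([(284,176),(364,176),(360,338),(283,337)],[(285,167),(364,167),(360,338),(283,337)]):
  b=orient([((u+.5)/3-.5+150,(v+.5)/3-.5+100) for u,v in l],'w7',.017,.012,.026)
  print(b,flush=True)
import os; os.system(f'python3 go.py {b[0]} {b[1]} .006 {b[2]+90}')"
```

```text
(np.float64(0.5271), np.float64(0.2548), np.float64(16.3), np.float64(0.68))
(np.float64(0.5267), np.float64(0.2563), np.float64(16.2), np.float64(0.49))
t 24.62 shift [  2.9   0.6 143.8] turn 0.8 dist 144.0
```

```bash
python3 -m crank '[[[2,0,35],1],[[2,0,75],1],[[2,0,110],1],[[2,0,128],1],[[2,0,136],1],[[2,0,141],1],[[2,0,141],1],[[2,0,141],1]]'; python3 -m crank '[[[0,0,0],0],[[0,0,0],0],[[0,0,0],0],[[0,0,0],0],[[0,0,0],0],[[0,0,0],0]]' 15 40; python3 -m crank '[[[0,0,-20],0],[[0,0,-60],0],[[0,0,-100],0],[[0,0,-120],0],[[0,0,-120],0]]'; python3 go.py .5727 -.0998 .13 94.6
```

```text
time_s: 25.62
tcp_pos: [0.5277, 0.2572, 0.0102]
ee_rot: [179.9, 0.0, 106.1]
ft_force: [1.0, 0.0, 0.0]
finger_gap: 0.048
gripper_force: 0.0
time_s: 26.38
tcp_pos: [0.5274, 0.2571, 0.01]
ee_rot: [179.9, -0.0, 106.1]
ft_force: [-0.4, 0.1, 5.6]
finger_gap: 0.0223
gripper_force: 39.4
time_s: 27.0
tcp_pos: [0.5282, 0.2574, 0.1309]
ee_rot: [179.8, -0.0, 106.1]
ft_force: [-0.2, 0.2, -1.0]
finger_gap: 0.0226
gripper_force: 39.6
t 27.0 shift [-355.5  -56.     0.6] turn 11.5 dist 360.0
```

```bash
python3 -m crank '[[[-20,-3,0],2],[[-60,-9,0],5],[[-105,-17,0],8],[[-150,-24,0],11],[[-195,-31,0],11],[[-240,-38,0],11],[[-285,-45,0],11],[[-325,-51,0],11],[[-346,-55,0],11],[[-354,-56,0],11],[[-354,-56,0],11],[[-354,-56,0],11]]';  python3 go.py .5727 -.0985 .032 94.8
```

```text
time_s: 28.5
tcp_pos: [0.5706, -0.0975, 0.1291]
ee_rot: [-180.0, -0.0, 95.1]
ft_force: [-0.1, 0.3, -1.5]
finger_gap: 0.0224
gripper_force: 39.6
t 28.5 shift [-1.3  2.  97.1] turn 0.3 dist 97.0
```

```bash
python3 -m crank '[[[0,1,25],0],[[0,1,60],0],[[0,1,80],0],[[0,1,90],0],[[0,1,93],0],[[0,1,94],0],[[0,1,95],0],[[0,1,95],0]]'; python3 -m crank '[[[0,0,0.5],0],[[0,0,1],0],[[0,0,1],0]]'
```

```text
time_s: 29.5
tcp_pos: [0.5724, -0.0988, 0.0348]
ee_rot: [180.0, 0.0, 95.0]
ft_force: [1.0, 0.6, -1.4]
finger_gap: 0.0228
gripper_force: 39.6
time_s: 29.88
tcp_pos: [0.572, -0.0987, 0.0333]
ee_rot: [-180.0, 0.0, 95.0]
ft_force: [-0.2, 1.2, 0.3]
finger_gap: 0.0225
gripper_force: 39.6
```

```bash
python3 -m crank '[[[0,0,0.5],0],[[0,0,1],0],[[0,0,1],0]]'
```

```text
time_s: 30.25
tcp_pos: [0.572, -0.0986, 0.0322]
ee_rot: [-180.0, 0.0, 95.0]
ft_force: [-0.1, 0.6, -0.6]
finger_gap: 0.0226
gripper_force: 39.6
```

```bash
python3 -m crank '[[[0,0,0.5],0],[[0,0,1],0],[[0,0,1],0]]'
```

```text
time_s: 30.62
tcp_pos: [0.5721, -0.0987, 0.032]
ee_rot: [180.0, 0.0, 95.0]
ft_force: [-2.2, 1.4, 6.6]
finger_gap: 0.0223
gripper_force: 40.3
```

Contact; release, lift, look.

```bash
python3 -m crank '[[[0,0,0],0],[[0,0,0],0],[[0,0,0],0],[[0,0,0],0],[[0,0,-20],0],[[0,0,-60],0],[[0,0,-100],0],[[0,0,-120],0],[[0,0,-120],0],[[0,0,-120],0]]' 46; python3 -c "
from h import *
im=save('wrist','w8'); save('scene','scene8')"
```

```text
time_s: 31.88
tcp_pos: [0.5713, -0.0985, 0.1503]
ee_rot: [-179.9, -0.0, 95.0]
ft_force: [0.8, -1.3, 0.4]
finger_gap: 0.046
gripper_force: 0.0
```

View pics/w8.png

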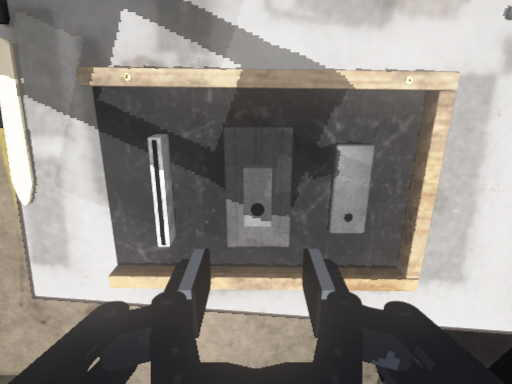

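The quoin lies on the block at (244,168)-(271,227), with block (225,127)-(290,246), type at (161,190) and bar at (351,189).

```bash
python3 -c "
from fit import *
print(orient([(244,168),(272,168),(271,227),(243,227)],'w8',.039,.012,.026),orient([(224,127),(293,127),(290,246),(227,246)],'w8',.022,.029,.056))"
```

```text
(np.float64(0.5724), np.float64(-0.1018), np.float64(4.3), np.float64(0.41)) (np.float64(0.5731), np.float64(-0.0999), np.float64(5.1), np.float64(0.84))
```

Quoin is within about 2 mm of the block's centre and aligned; handing in.

```bash
python3 -c "
from workcell import bot
print(bot.job_done())"
```

```text
the job is handed in; nothing more can be done
None
```

The form is laid out in the galley and handed in at about 32 s of the 112 s allowed. In the wrist-camera pictures the block, short bar and type are within about 2 mm of their places. The quoin is about 2 mm from the block's centre and in line with it. I worked clear of the loupe and longer bar but did not measure them again afterwards, and the hand-in gave no verdict.

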